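Set the peeling board over the waste box

ROBOT

A 6-joint arm with a two-finger parallel gripper is mounted at the origin on the work surface. World frame = base frame: x ahead of the robot, y to its left, z up, the work surface at z = 0. Lengths are in m, angles in rad, forces in N, time in s.
With the tool pointing down it reaches from about 0.35 to 1 m from the base axis. Payload 7.1 kg.
Tool frame: the origin (TCP) lies between the finger pads; the fingertips stand 22 mm ahead of it and the grasp point (between the pads) lies 3 mm ahead of it; x points along the fingers, y is the direction in which the jaws open and shut, and the axes are right-handed (so a half turn about x gives the same grasp; the last joint's range is limited). The gripper opens to 85 mm and grips with 20 to 120 N. Pads are 22 mm wide; open, the fingers measure 114 mm over their backs; the gripper's body (76 mm by 85 mm) begins 54 mm behind the grasp point. The pads swing forward as they close: fully open they stand 13 mm farther back than shut.
Start: joints at [-1.348, 0.423, 1.63, -0, 1.089, -0.019], TCP at [0.15, -0.607, 0.218] pointing down, gripper open.
Joint ranges: [-3, 3], [-0.9, 2.11], [0.09, 2.58], [-1.31, 4.45], [0.11, 2.69], [-2.54, 2.54]. Speed limits (rad/s): [2.39, 2.39, 3.01, 3.14, 3.14, 3.14].

INTERFACE

Orientations are given as a rotation vector (axis times angle).
In Python, from rig import manip gives the robot as it stands. The module is installed in compiled form; this text tells all that it offers. Calls block until the motion is done:
- manip.move_to(position, orientation): joint-space move of the TCP to a pose.
- manip.servo_line(position, orientation=None, rate=0.15): straight line of the TCP; orientation=None keeps the orientation; rate is the mean speed in m/s.
- manip.set_joints(angles): joint-space move.
- manip.command_gripper(opening, f_grip=None): finger opening in m; f_grip is the grip in N (None keeps the last); returns when the fingers have stopped.
- manip.hold(seconds).
- manip.solve_ik(position, orientation): joint angles nearest the present ones, or None.
- manip.camera(name): name is "scene" or "top"; returns a dict with "image" (420x560x3 uint8, red, green, blue), "fx", "fy", "cx", "cy" (pixels), "cam_to_world" (4x4, takes a point from camera to world coordinates). Camera axes: x right, y down, z forward; pixel columns grow to the right and rows downward; lengths in m; the calibration is good to about 2 mm. A picture is of the moment at which its call begins. There is no depth.
A pose or a line that the arm cannot do raises manip.IKError and nothing moves.
- manip.sign_off(): hands the job in, once; it reports no verdict.
Readings, each from a call of its own:
- manip.get_time(): time.
- manip.get_joint_positions(): joint angles.
- manip.get_joint_vel(): joint speeds.
- manip.get_tau(): joint torques, N m.
- manip.get_position(): TCP position.
- manip.get_ee_rot(): TCP orientation.
- manip.get_contact_force(): force on the tool from outside, world axes, zero at the start.
- manip.get_torque(): the same for the moment, N m.
- manip.get_width(): finger opening in m.
Only numpy, scipy, OpenCV 4.12 (cv2) and the standard library are available. Lean on these libraries where they do the work, as an engineer would, in place of code of your own. Each camera call takes 0.05 s, during which the arm holds its last target.

TASK

Push the thin wooden peeling board, flat on top of the upturned crate, towards the open foam waste box until it sticks out about 4 cm past the crate's edge on that side (between 3 and 5 cm is fine), straight with that edge and hanging over no other edge, so that peelings can be swept off it into the box. Keep it flat on the crate all the way: do not lift it, tip it up or let it fall. Leave the peeler, the steel cup and the two unpeeled chestnuts on the crate where they are, and finish with the hand clear.

Things in the scene. Friction and masses are not known exactly. Their poses are not given: they have to be found in the camera images.
- board: the peeling board: a flat wooden slab 120 mm (its x) by 160 mm (its y) by 8 mm thick, about 0.13 kg, loose, lying flat on the crate near its middle and turned up to about 20 degrees from it. Origin at the centre of its underside.
- crate: the upturned light-grey vented produce crate used as a stand, fixed, 320 mm (its x) by 340 mm (its y), flat smooth top 95 mm above its origin. Origin at the centre of its underside, on the table. Its two edges at y = +170 mm and y = -170 mm in its own frame are the ones beside the waste box and the basin.
- waste_box: the white rectangular foam box with a red band, open-topped, holding peelings: 260 mm (its x) by 220 mm (its y) by 75 mm high, fixed, standing about 25 mm from either the +y or the -y edge of the crate (it changes), 20 mm lower than the crate's top. Origin at the centre of its underside.
- basin: the round pale-blue basin of peeled water chestnuts, 220 mm across, 80 mm high at most, fixed, on the crate's other side from the waste box. Origin at the centre of its underside.
- peeler: straight peeler with black handle and steel blade, loose, lying on the crate near its -x or +x edge, about 130 mm long (its y), 14 mm wide, 12 mm high; origin at its underside about mid-length. Leave alone.
- cup: small steel cup, 44 mm across, 45 mm high, loose, upright on the crate near its other x edge. Origin at the centre of its underside. Leave alone.
- nut_a: unpeeled dark water chestnut, 42 mm across, 34 mm high, loose on the crate's top near a corner, origin at the centre of its underside. Leave alone.
- nut_b: unpeeled dark water chestnut, 38 mm across, 32 mm high, loose on the crate's top near a corner, origin at the centre of its underside. Leave alone.
Mind the look-alikes: they are no part of the job. What is meant by the board is not pink, and is the smaller of those in its own colour.

How it is judged:
At the end, for the whole second after the job is handed in: The board lies still and flat on the crate's top, its leading edge 30 to 50 mm past the crate's edge on the waste box's side, within 0.12 rad (7 degrees) of straight with that edge, overhanging no other edge; the peeler, cup and two chestnuts are each within 25 mm of where they started (((y of waste_box in the frame of crate above 0 m and y of board in the frame of crate between 0.12 and 0.14 m) or (y of waste_box in the frame of crate below 0 m and y of board in the frame of crate between -0.14 and -0.12 m)) and x of board in the frame of crate between -0.095 and 0.095 m and z of board in the frame of crate between 0.091 and 0.099 m and angle between the y axis of board and the y axis of crate, either way round below 0.12 rad and angle between board's own z axis and vertical below 0.05 rad and linear speed of board below 0.01 m/s and distance of each of peeler, cup, nut_a, nut_b from where it was at the start of the episode below 0.025 m); the robot touches nothing.
It fails at once if the board is lifted more than 12 mm off the crate or falls off it (z of board in the frame of crate above 0.107 m or z of board in the frame of crate below 0.08 m).
It fails at once if the board is tipped up by more than about 7 degrees (angle between board's own z axis and vertical above 0.12 rad).
It fails at once if the peeler, the cup or a chestnut on the crate is displaced by more than 25 mm (distance of any of peeler, cup, nut_a, nut_b from where it was at the start of the episode above 0.025 m).
It fails at once if the cup is tipped over (angle between cup's own z axis and vertical above 0.5 rad).
It also fails if it takes over 48 s, if anything falls off the work surface, if the arm or the gripper's body presses on something with over 40 N, if the wrist force passes 120 N, or if a joint passes its speed limit or range.

## Working session

There is one attempt and no reset: what is moved stays moved. The work goes in short steps, each a Python script; the robot and the scene stay as the last script left them, time stands still between calls to the robot, and variables do not carry over. Pictures are saved under pics/ and viewed, and the job is handed in when it is done.

```bash
mkdir -p pics; python3 - <<'E'
from rig import manip
import cv2,numpy as np,pickle
d={}
for n in("scene","top"):
    c=manip.camera(n); d[n]=c
    cv2.imwrite(f"pics/{n}0.png",c["image"][:,:,::-1])
    print(n,c["fx"],c["fy"],c["cx"],c["cy"]);print(np.round(c["cam_to_world"],4))
pickle.dump(d,open("cams.pkl","wb"))
print(manip.get_time(),manip.get_ee_rot(),manip.get_width())
E
```

```text
scene 398.1611208924703 398.1611208924703 274.1581768621718 212.48275136225232
[[-0.6404  0.5492 -0.537   0.9575]
 [ 0.7681  0.455  -0.4506  0.423 ]
 [-0.0031 -0.701  -0.7132  0.746 ]
 [ 0.      0.      0.      1.    ]]
top 418.49257109296985 418.49257109296985 277.26933220576854 209.92001433058633
[[-0.058  -0.975   0.2144  0.24  ]
 [-0.9983  0.058  -0.0064 -0.0132]
 [-0.0062 -0.2144 -0.9767  1.1249]
 [ 0.      0.      0.      1.    ]]
0.1 [ 2.09342775  0.25579433 -2.09370425] 0.08516996316240097
```

View pics/scene0.png

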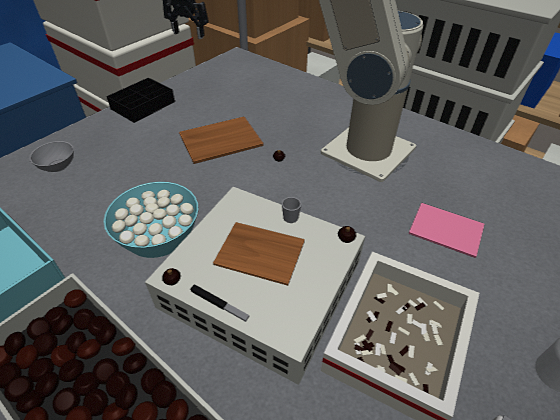

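View pics/top0.png

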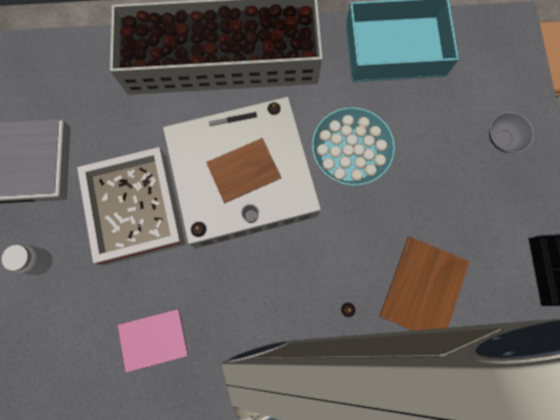

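The board on the crate is the smaller brown one, at about (244,170) in the top view. The waste box is to its left (world +y). I'll enlarge the crop to read the corners.

```bash
python3 - <<'E'
import cv2
a=cv2.imread("pics/top0.png")[90:250,155:330]
cv2.imwrite("pics/crop.png",cv2.resize(a,None,fx=3.6,fy=3.6,interpolation=cv2.INTER_CUBIC)[:600])
a=cv2.imread("pics/scene0.png")[180:385,140:370]
cv2.imwrite("pics/crops.png",cv2.resize(a,None,fx=2.9,fy=2.9,interpolation=cv2.INTER_CUBIC)[:600])
E
```

```text
(no output)
```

View pics/crop.png

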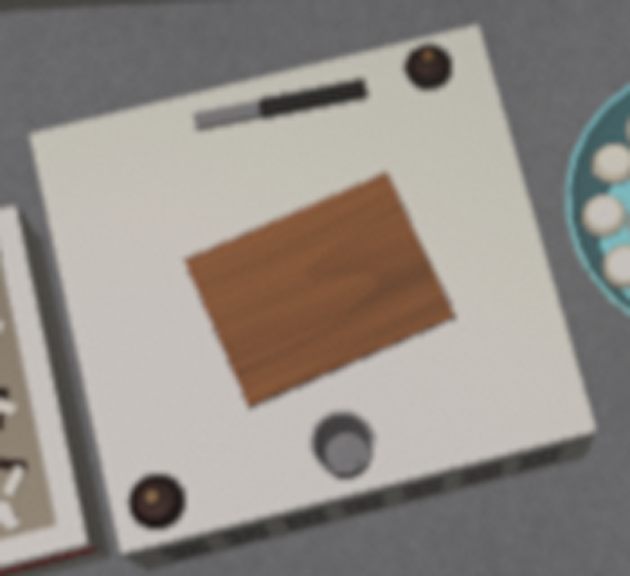

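View pics/crops.png

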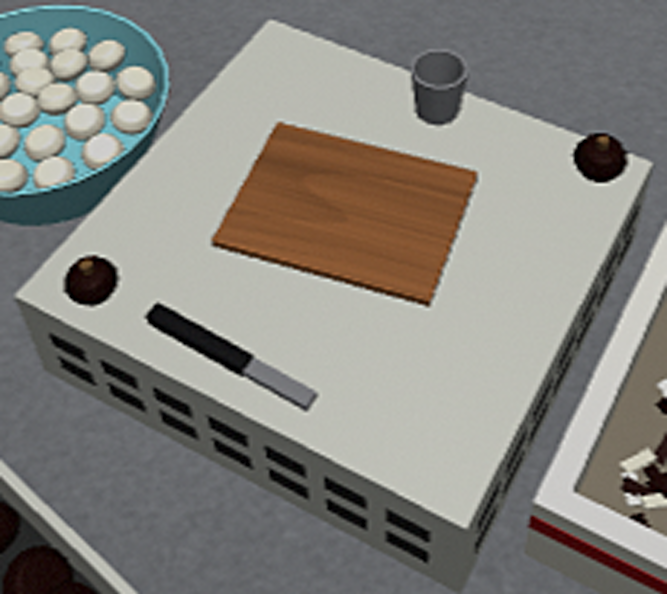

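```bash
cat > h.py <<'E'
import numpy as np,pickle
cams=pickle.load(open("cams.pkl","rb"))
S={"top":(3.6,155,90),"scene":(2.9,140,180)}
def proj(n,pts,z):
    c=cams[n];T=c["cam_to_world"];o=[]
    for u,v in pts:
        d=T[:3,:3]@[(u-c["cx"])/c["fx"],(v-c["cy"])/c["fy"],1]
        o.append(T[:3,3]+d*(z-T[2,3])/d[2])
    return np.array(o)
def cr(n,pts): s,a,b=S[n]; return [((x+.5)/s-.5+a,(y+.5)/s-.5+b) for x,y in pts]
def rect(P,lx,ly,name):
    # P order: fit: 4 corners a,b,c,d; edges a-b along y
    e=[np.linalg.norm(P[i]-P[(i+1)%4]) for i in range(4)]
    c=P.mean(0); yd=(P[0]-P[1])+(P[3]-P[2]); 
    print(name,"edges",np.round(e,4),"c",np.round(c[:2],4),"yaw",np.arctan2(-yd[0],yd[1]))
    return c,np.arctan2(-yd[0],yd[1])
E
python3 - <<'E'
from h import *
def rel(cc,ca,p):
    c,s=np.cos(ca),np.sin(ca);d=(p-cc)[:2];return np.round([c*d[0]+s*d[1],-s*d[0]+c*d[1]],4)
data={"top":dict(crate=[(31,132),(479,25),(596,431),(122,552)],board=[(186,260),(388,172),(456,318),(249,407)]),
"scene":dict(crate=[(469,528),(18,296),(272,20),(651,163)],board=[(431,303),(213,243),(279,124),(477,173)])}
for n in data:
    cc,ca=rect(proj(n,cr(n,data[n]["crate"]),.095),.32,.34,n+" crate")
    bc,ba=rect(proj(n,cr(n,data[n]["board"]),.103),.12,.16,n+" board")
    print("rel",rel(cc,ca,bc),ba-ca)
    if n=="top":
        for k,p,z in(("cup",(343,440),.14),("na",(157,500),.112),("nb",(428,66),.112),("p1",(195,122),.101),("p2",(367,88),.101)):
            w=proj(n,cr(n,[p]),z)[0];print(k,np.round(w,3),rel(cc,ca,w))
E
```

```text
top crate edges [0.3396 0.3197 0.339  0.3204] c [0.5852 0.0696] yaw 0.19406572585392504
top board edges [0.1582 0.1202 0.1582 0.118 ] c [0.5745 0.0601] yaw 0.36815172480397607
rel [-0.0123 -0.0073] 0.17408599895005103
cup [0.455 0.046 0.14 ] [-0.1319  0.0023]
na [0.427 0.177 0.112] [-0.1344  0.1356]
nb [ 0.736 -0.026  0.112] [ 0.1293 -0.1227]
p1 [0.707 0.146 0.101] [0.1347 0.0516]
p2 [0.726 0.02  0.101] [ 0.129  -0.0763]
scene crate edges [0.338  0.3176 0.3357 0.3165] c [0.5854 0.0741] yaw 0.19647871017043758
scene board edges [0.1581 0.1192 0.1564 0.119 ] c [0.5779 0.066 ] yaw 0.373212625168401
rel [-0.0089 -0.0065] 0.1767339149979634
```

Both cameras agree, with sizes within about 2 mm. In the crate frame the board is at (-0.011,-0.007), turned +0.175 rad, and the box is on the +y side. I'll push with two parted fingers across the rear edge, which should straighten the board as it slides.

```bash
cat >> h.py <<'E'
from scipy.spatial.transform import Rotation as R
CC=np.array([.5853,.0715]);CA=.195
ex=np.array([np.cos(CA),np.sin(CA)]);ey=np.array([-np.sin(CA),np.cos(CA)])
def W(x,y,z): p=CC+x*ex+y*ey; return [p[0],p[1],z]
def ori(sg):
    a=np.array([0,0,-1.]);b=sg*np.array([*ex,0]);return R.from_matrix(np.c_[a,b,np.cross(a,b)]).as_rotvec()
E
python3 - <<'E'
from h import *
from rig import manip
best=None
for sg in(1,-1):
    q=manip.solve_ik(W(.003,-.13,.2),ori(sg)); print(sg,None if q is None else np.round(q,2))
    if q is not None and (best is None or abs(q[5])<best[0]): best=(abs(q[5]),sg)
sg=best[1];open("sg","w").write(str(sg))
manip.command_gripper(.06)
manip.move_to(W(.003,-.13,.2),ori(sg))
manip.servo_line(W(.003,-.13,.14),rate=.1)
f0=np.array(manip.get_contact_force());print(f0,manip.get_time(),manip.get_width())
z=.14
while z>.1:
    z-=.0015 if z<.13 else .003
    manip.servo_line(W(.003,-.13,z),rate=.03)
    f=np.array(manip.get_contact_force())-f0
    if f[2]>3: break
print(z,f,manip.get_position(),manip.get_time())
c=manip.camera("scene")["image"]
import cv2;cv2.imwrite("pics/s1.png",cv2.resize(c[170:390,130:370,::-1],None,fx=2.6,fy=2.6))
E
```

```text
1 [-0.11  0.43  1.66 -0.    1.05 -0.3 ]
-1 None
[-0.41252868 -0.19070226 -0.25597043] 3.775 0.05987378218398811
0.09949999999999998 [ 0.09426652  0.96542991 -0.08411201] [ 0.61334887 -0.05543955  0.09939454] 9.525
```

View pics/s1.png

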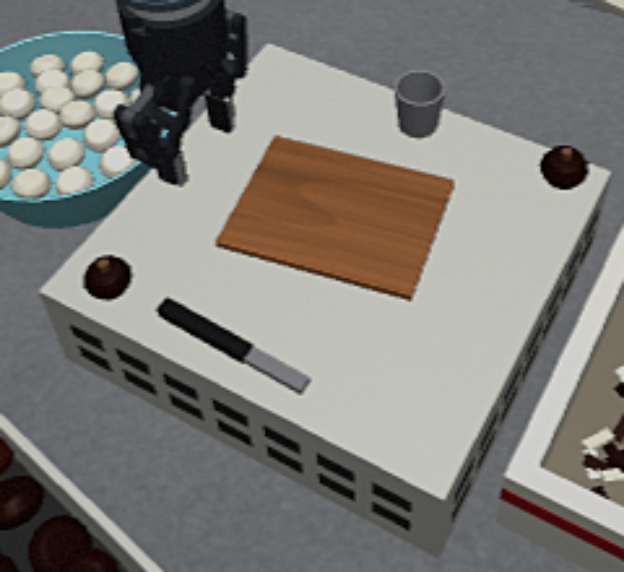

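```bash
python3 - <<'E'
from h import *
from rig import manip
import cv2
print(manip.get_contact_force(),manip.get_width(),manip.get_position(),manip.get_ee_rot(),ori(1))
Rm=R.from_rotvec(manip.get_ee_rot()).as_matrix();print(np.round(Rm,3))
p=proj("scene",[(199,239),(217.7,220)],.095);print(p)
for q in p: d=(q[:2]-CC);print(d@ex,d@ey)
# project predicted tips
c=cams["scene"];T=np.linalg.inv(c["cam_to_world"])
for z in(.077,.085,.09,.095,.1,.11):
  for x in(-.035,.041):
    w=T@[*W(x,-.13,z),1];print(z,x,np.round([c["fx"]*w[0]/w[2]+c["cx"],c["fy"]*w[1]/w[2]+c["cy"]],1))
i=manip.camera("scene")["image"];cv2.imwrite("pics/s2.png",cv2.resize(i[150:260,150:290,::-1],None,fx=5,fy=5,interpolation=2))
i=manip.camera("top")["image"];cv2.imwrite("pics/t2.png",cv2.resize(i[90:250,155:380,::-1],None,fx=3.5,fy=3.5,interpolation=2))
E
```

```text
[ 0.86359508 -0.01967335  0.68766366] 0.060049420491615324 [ 0.61337987 -0.05544029  0.09942288] [ 1.06427021  1.29528288 -1.06444082] [ 1.06435308  1.29513491 -1.06435308]
[[-0.     0.981  0.194]
 [ 0.     0.194 -0.981]
 [-1.    -0.    -0.   ]]
[[ 0.63206514 -0.06170325  0.095     ]
 [ 0.5666631  -0.07106214  0.095     ]]
0.020068496482901287 -0.13974025531364961
-0.045907457610689505 -0.13624904490148906
0.077 -0.035 [218.1 229.5]
0.077 0.041 [198.  252.6]
0.085 -0.035 [217.7 227.1]
0.085 0.041 [197.5 250.3]
0.09 -0.035 [217.5 225.6]
0.09 0.041 [197.2 248.8]
0.095 -0.035 [217.3 224.1]
0.095 0.041 [196.9 247.3]
0.1 -0.035 [217.  222.6]
0.1 0.041 [196.5 245.8]
0.11 -0.035 [216.5 219.5]
0.11 0.041 [195.8 242.7]
```

View pics/s2.png

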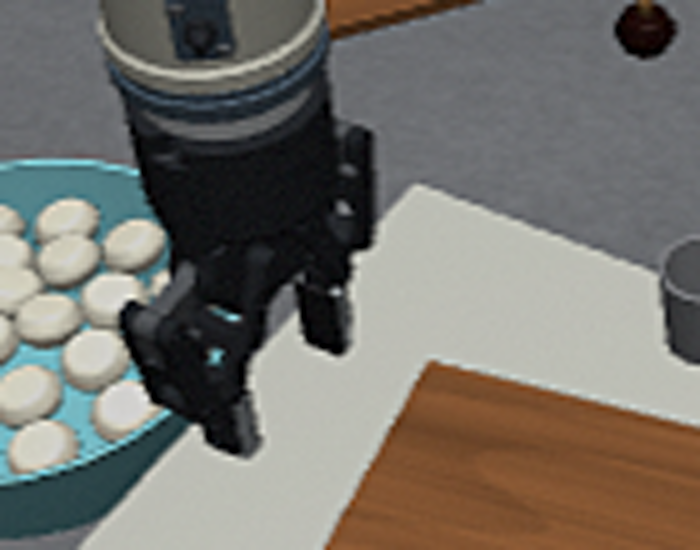

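View pics/t2.png

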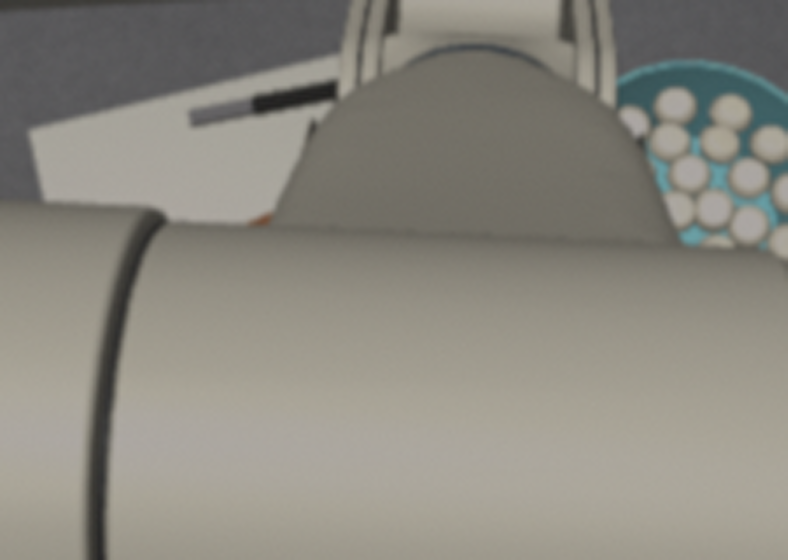

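The image puts the fingertips at z≈0.107, which is higher than the stated tool offset gives. There is also no contact yet, so I'll continue the guarded descent.

```bash
python3 - <<'E'
from h import *
from rig import manip
import cv2
f0=np.array(manip.get_contact_force())
z=manip.get_position()[2]
zs=z
while z>zs-.024:
    z-=.001
    manip.servo_line(W(.003,-.13,z),rate=.02)
    f=np.array(manip.get_contact_force())-f0
    if f[2]>3.5: break
print(z,f,manip.get_position(),manip.get_time())
i=manip.camera("scene")["image"];cv2.imwrite("pics/s3.png",cv2.resize(i[150:260,150:290,::-1],None,fx=5,fy=5,interpolation=2))
E
```

```text
0.07553865951048323 [-1.51335152  2.50451208  8.52655423] [ 0.6135166  -0.05546663  0.07638863] 15.675
```

View pics/s3.png

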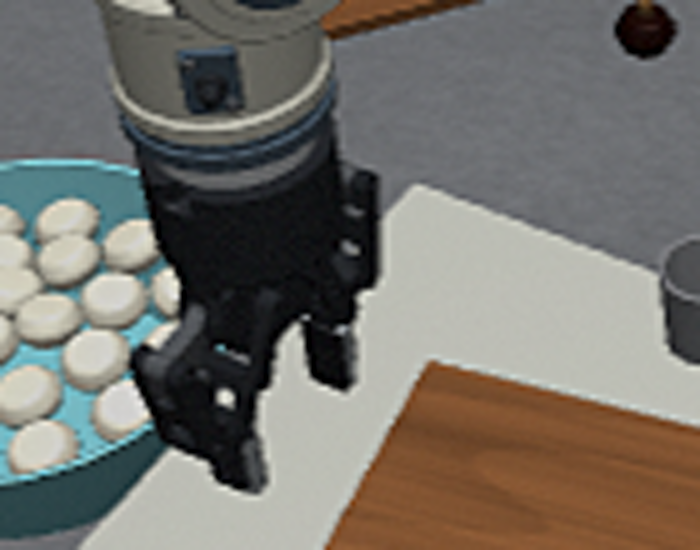

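Contact with the crate came at TCP z≈0.077. I'll lift about 2 mm, push to just short of the target, and look.

```bash
cat >> h.py <<'E'
def snap(manip,name):
    import cv2
    i=manip.camera("scene")["image"];a=i[180:385,140:370,::-1]
    cv2.imwrite(name,cv2.resize(a,None,fx=2.9,fy=2.9,interpolation=cv2.INTER_CUBIC)[:600])
E
python3 - <<'E'
from h import *
from rig import manip
Z=.0792
manip.servo_line(W(.003,-.13,Z),rate=.05)
f0=np.array(manip.get_contact_force())
for y in(-.09,-.06,-.02,.02):
    manip.servo_line(W(.003,y,Z),rate=.04)
    print(y,np.round(np.array(manip.get_contact_force())-f0,2),np.round(manip.get_position(),4))
print(manip.get_time())
snap(manip,"pics/p1.png")
E
```

```text
-0.09 [-1.17  0.13  0.42] [ 0.6058 -0.0163  0.0792]
-0.06 [-0.26  0.47  0.76] [0.5999 0.0134 0.0792]
-0.02 [-0.06 -0.3  -0.52] [0.5921 0.0525 0.0792]
0.02 [-0.62  1.8   0.15] [0.5844 0.0917 0.0792]
20.325
```

View pics/p1.png

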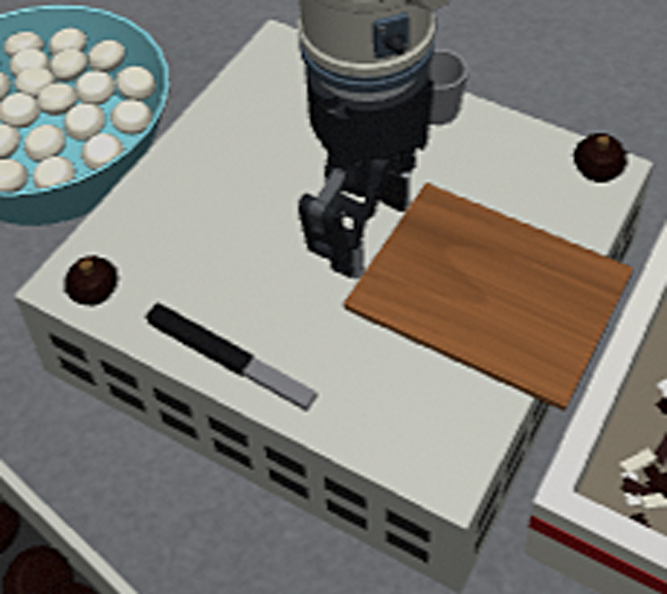

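The board now looks straight, with corners at crop (566,406), (346,306), (430,184) and (632,267), and it already sticks out past the edge. I'll measure it.

```bash
cat >> h.py <<'E'
def rel(cc,ca,p):
    c,s=np.cos(ca),np.sin(ca);d=(p-cc)[:2];return np.round([c*d[0]+s*d[1],-s*d[0]+c*d[1]],4)
def meas(corn):
    cc,ca=rect(proj("scene",cr("scene",[(469,528),(18,296),(272,20),(651,163)]),.095),.32,.34,"crate")
    P=proj("scene",cr("scene",corn),.103)
    bc,ba=rect(P,.12,.16,"board");print("rel",rel(cc,ca,bc),ba-ca,[rel(cc,ca,p) for p in P])
E
python3 -c "
from h import *
meas([(566,406),(346,306),(430,184),(632,267)])"
```

```text
crate edges [0.338  0.3176 0.3357 0.3165] c [0.5854 0.0741] yaw 0.19647871017043758
board edges [0.1562 0.1202 0.1546 0.1189] c [0.5678 0.1845] yaw 0.19982541006858962
rel [0.0044 0.1117] 0.0033466998981520335 [array([0.0635, 0.1898]), array([0.0647, 0.0336]), array([-0.0555,  0.0344]), array([-0.0553,  0.189 ])]
```

The board is straight to 0.003 rad, with its centre at y≈0.112. I'll push it 17.5 mm more, back off and check.

```bash
python3 - <<'E'
from h import *
from rig import manip
Z=.0792
manip.servo_line(W(.003,.0375,Z),rate=.02)
manip.servo_line(W(.003,-.02,Z),rate=.06)
snap(manip,"pics/p2.png")
manip.servo_line(W(.003,-.06,.2),rate=.12)
print(manip.get_time())
import cv2
manip.move_to([.25,-.45,.25],ori(1))
print(manip.get_time())
snap(manip,"pics/p3.png")
i=manip.camera("top")["image"]
cv2.imwrite("pics/t3.png",cv2.resize(i[90:250,155:330,::-1],None,fx=3.6,fy=3.6,interpolation=cv2.INTER_CUBIC))
E
```

```text
23.7667
25.8583
```

View pics/p3.png

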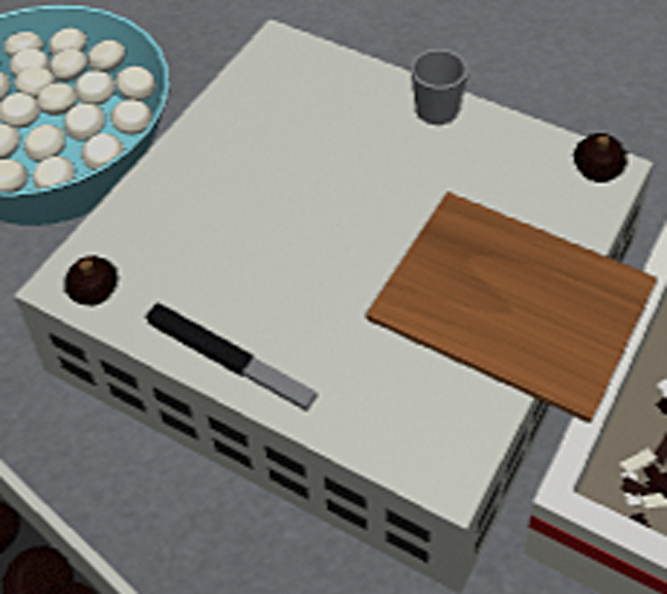

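View pics/t3.png

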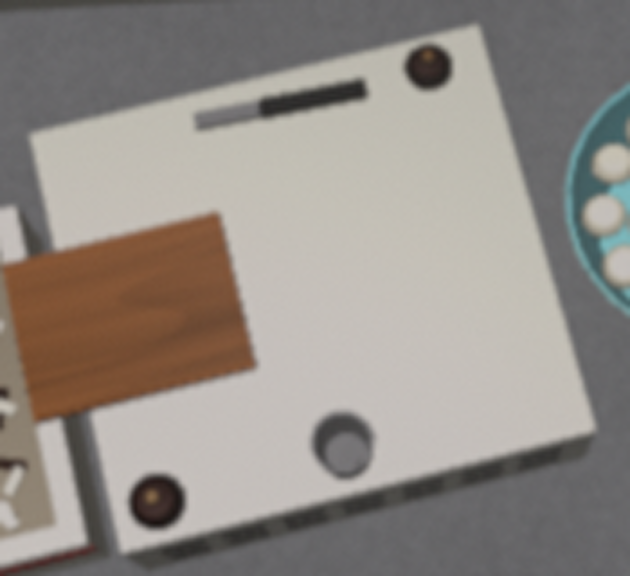

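The hand is clear and the other items have not moved in the pictures. I'll measure the board in both views: top crop corners (4,267), (218,212), (256,367) and (36,419); scene crop corners (591,419), (367,318), (448,192) and (656,279).

```bash
python3 -c "
from h import *
meas([(591,417),(367,317),(448,192),(656,279)])
cc,ca=rect(proj('top',cr('top',[(31,132),(479,25),(596,431),(122,552)]),.095),0,0,'tc')
P=proj('top',cr('top',[(4,267),(218,212),(256,367),(36,419)]),.103)
bc,ba=rect(P,0,0,'tb');print(rel(cc,ca,bc),ba-ca,[rel(cc,ca,p) for p in P])"
```

```text
crate edges [0.338  0.3176 0.3357 0.3165] c [0.5854 0.0741] yaw 0.19647871017043758
board edges [0.1561 0.1205 0.1574 0.1168] c [0.5653 0.2006] yaw 0.19994541490830017
rel [0.005 0.128] 0.0034667047378625915 [array([0.0632, 0.2061]), array([0.0656, 0.05  ]), array([-0.0549,  0.0492]), array([-0.0536,  0.2066])]
tc edges [0.3396 0.3197 0.339  0.3204] c [0.5852 0.0696] yaw 0.19406572585392504
tb edges [0.1569 0.1191 0.157  0.115 ] c [0.5626 0.1961] yaw 0.19428434852294232
[0.0022 0.1285] 0.00021862266901728766 [array([0.0597, 0.2073]), array([0.0618, 0.0504]), array([-0.0573,  0.0497]), array([-0.0553,  0.2067])]
```

```bash
python3 -c "
from rig import manip
print(manip.get_time(),manip.get_contact_force());manip.sign_off()"
```

```text
25.9583 [-1.02760323 -0.5557564   0.70516181]
the job is handed in; nothing more can be done
```

I pushed the board towards the waste box (the crate's +y side) with the two parted fingers across its rear edge, which straightened it. I then backed the hand off, moved it clear and handed the job in at about 26 s.

**Board position:** In the last pictures, both cameras put the board's centre at y ≈ 0.128–0.129 m in the crate frame. That is an overhang of about 37–40 mm. It is within 0.004 rad of straight, at x ≈ 0.002–0.005 m, with no overhang on any other edge.

**Other objects:** The peeler, cup and both chestnuts looked unmoved compared with the first pictures. I judged this by eye and did not measure it.

**Checks that disagreed:**
- **Fingertip height:** The fingers touched the crate with the TCP reading about 0.077 m, roughly 40 mm lower than the stated 22 mm fingertip offset implies. I used the felt contact to set the push height.
- **Camera offset:** The two cameras differed by about 4 mm in absolute position but agreed to about 3 mm on the board relative to the crate.

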